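Sweep the loose spray-can caps into the open tray

TASK

Sweep the three loose spray-can caps (blue, red and violet) across the table into the open-fronted plywood tray, pushing them with your fingertips until every cap is wholly inside the tray's mouth. Only slide them: do not lift them or tip them over, and leave the paint jar, the tape roll and the spray can where they stand.

Things in the scene. Friction and masses are not known exactly. Their poses are not given: they have to be found in the camera images.
- tray: a low three-sided plywood tray fixed to the table, with no wall across its mouth and no step: its white floor is level with the table top. Walls 30 mm high and 8 mm thick; inside 240 mm wide and 115 mm deep. Origin on the table at the middle of the open mouth; x points inwards from the mouth to the back wall (inner face at x = 115 mm), y along the mouth (inner faces of the side walls at +-120 mm), z up. The mouth faces the robot's side of the table
- cap_blue: a blue plastic spray-can cap, a closed cylinder 46 mm in diameter and 38 mm tall, about 16 g, standing loose on the table; it slides easily when pushed. Origin at the centre of its underside, z up
- cap_red: a red plastic spray-can cap, a closed cylinder 46 mm in diameter and 38 mm tall, about 16 g, standing loose on the table; it slides easily when pushed. Origin at the centre of its underside, z up
- cap_violet: a violet plastic spray-can cap, a closed cylinder 46 mm in diameter and 38 mm tall, about 16 g, standing loose on the table; it slides easily when pushed. Origin at the centre of its underside, z up
- paint_jar: a small pink paint jar with a white lid, 44 mm in diameter, 52 mm tall, loose, to be left alone. Origin at the centre of its underside
- tape_roll: a beige roll of masking tape lying flat, 84 mm outside and 60 mm inside diameter, 24 mm high, loose, to be left alone. Origin at the centre of its underside
- spray_can: a dark spray can with a paper band and white nozzle, 66 mm in diameter, 192 mm tall, standing at the right-hand side of the work, loose, to be left alone. Origin at the centre of its underside
Not all that is in view belongs to the job. Leave any orange or yellow look-alike of the cap_blue alone.

How it is judged:
By the outcome, as a careful person would: the job done as asked, in the order asked, and still so for the second after the job is handed in, with the robot touching nothing.
It also fails if it takes over 72 s, if anything falls off the work surface, if the arm or the gripper's body presses on something with over 40 N, if the wrist force passes 120 N, or if a joint passes its speed limit or range.

ROBOT

A 6-joint arm with a two-finger parallel gripper is mounted at the origin on the work surface. World frame = base frame: x ahead of the robot, y to its left, z up, the work surface at z = 0. Lengths are in m, angles in rad, forces in N, time in s.
With the tool pointing down it reaches from about 0.375 to 0.9 m from the base axis. Payload 3.1 kg.
Tool frame: the origin (TCP) lies at the very end of the fingers, on their centre line; the grasp point (between the pads) lies 19 mm behind it; z points along the fingers, y is the direction in which the jaws open and shut (so a half turn about z gives the same grasp; the last joint's range is limited). The gripper opens to 87 mm and grips with 3 to 60 N. Pads are 19 mm wide; open, the fingers measure 117 mm over their backs; the gripper's body (75 mm by 190 mm) begins 51 mm behind the grasp point.
Start: joints at [-1.526, 0.527, 1.433, -0, 1.181, -0.178], TCP at [0.138, -0.61, 0.223] pointing down, gripper open.
Joint ranges: [-3.08, 3.08], [-0.75, 2.2], [0.22, 2.44], [-1.43, 4.57], [0, 2.65], [-2.85, 2.85]. Speed limits (rad/s): [2.79, 2.79, 3.14, 3.14, 3.14, 3.14].

INTERFACE

Orientations are given as a unit quaternion [x, y, z, w].
In Python, from rig import robot gives the robot as it stands. The module is installed in compiled form; this text tells all that it offers.
- The arm moves only by the tool send_rows, never from a script. Its argument "deltas" is a list of rows, each an object of numbers: "tx", "ty", "tz": the shift along the tool's x, y, z in cm; "rx", "ry", "rz": the turn, a rotation vector about the tool's x, y, z in rad. A call has 1 to 5 rows; each row is the pose to reach, as a shift and turn from the pose commanded when the call began, along the tool's axes at that moment; what a row does not reach only later rows make up. A row lasts 1/12 s, in which the tool goes at most 41.7 mm and 7.16 degrees, less where a joint would pass 70% of its speed; a pose out of reach is approached as far as the arm can. A call with a gripper value outside its range is refused whole. "claw" is the finger opening in cm, from 0 to 8.7, set as the call begins (left out, the last holds). The fingers move at their own pace and stop on an object; "squeeze" is the grip in N (left out, the last holds). Time passes only in rows, so rows that repeat a pose let the fingers close. It gives the time, the measured TCP pose, the force and the opening at its end, in the units of the state.
- robot.get_obs(): the state, without advancing time (a new reading comes with each control period).
- robot.camera(name): name is "scene" or "top" or "wrist"; returns a dict with "color" (400x640x3 uint8, red, green, blue), "z_map" (400x640 float32, m along the optical axis (not along the pixel's ray), 0 where there is no reading), "intrinsics" (3x3 intrinsics, pixels), "distortion" ([k1, k2, p1, p2, k3] as OpenCV has them; the pictures are not rectified), "R" (3x3) and "t" (3): a world point X has camera coordinates R X + t; the wrist camera has in their place "tool_from_camera" (4x4, takes a point from camera to tool coordinates, whose origin is the TCP and whose axes are the flange's). Camera axes: x right, y down, z forward; pixel columns grow to the right and rows downward; lengths in m; the calibration is good to about 2 mm. A picture is of the moment at which its call begins: read the wrist's pose just before it.
- robot.hand_in(): hands the job in, once; it reports no verdict.
Trained networks look in the newest picture that a camera, given by its name, has taken for a name from the list of things; names that differ only in an ending like _2 or _b are one class to them, and where a whole thing is asked for, a point or a joint stands for the part that bears it (a point fixed in the world has none). Each returns a list of dicts, best first, with "p" (0 to 1); they miss things now and then, are a little off and sometimes report something else, mostly with a low value. They report only what shows in the picture. A call takes as long as a camera call. They do not tell look-alikes from the thing itself.
- robot.outline_of(label, camera): "pixels" (400x640 bool, what is visible of it) and "xy" ([column, row] in pixels, amid what is visible of it).
- robot.tip_of(label, camera): "xy" ([column, row] in pixels: a listed point, or the origin of a listed thing).
The state is a dict: "time": time; "q": joint angles; "joint_velocities": joint speeds; "joint_torque": joint torques, N m; "position": TCP position; "tool_rot": TCP orientation; "ft_force": force on the tool from outside, world axes, zero at the start; "moment": the same for the moment, N m; "grip_width": finger opening in m.
Only numpy, scipy, OpenCV 4.12 (cv2) and the standard library are available. Lean on these libraries where they do the work, as an engineer would, in place of code of your own. Each camera call takes 0.05 s, during which the arm holds its last target.

## Working session

There is one attempt and no reset: what is moved stays moved. The work goes in short steps, Python scripts to look and compute and a tool call to move; the robot and the scene stay as the last step left them, time stands still between calls to the robot, and variables do not carry over. Pictures are saved under pics/ and viewed, and the job is handed in when it is done.

Besides the shell and the picture viewer there is one more tool, called after ">>>" in YAML: its name, and indented under it one key for each argument. send_rows: Moves the arm, as the interface text tells. Its arguments: {"type":"object","properties":{"deltas":{"type":"array","items":{"type":"object","properties":{"tx":{"type":"number"},"ty":{"type":"number"},"tz":{"type":"number"},"rx":{"type":"number"},"ry":{"type":"number"},"rz":{"type":"number"}}}},"claw":{"type":"number"},"squeeze":{"type":"number"}},"required":["deltas"]}

```bash
mkdir -p pics; python3 - <<'E'
from rig import robot
import cv2,numpy as np
o=robot.get_obs();print(o['time'],o['position'],o['tool_rot'],o['grip_width'])
for n in['scene','top']:
    c=robot.camera(n);cv2.imwrite(f'pics/{n}0.png',c['color'][:,:,::-1]);np.savez(f'pics/{n}0.npz',**c)
    print(n,c['intrinsics'].tolist(),c['distortion'],c['R'].tolist(),c['t'])
    for l in['tray','cap_blue','cap_red','cap_violet','paint_jar','tape_roll','spray_can']:
        print(l,[(np.round(d['xy'],1).tolist(),round(d['p'],2)) for d in robot.tip_of(l,n)],[(np.round(d['xy'],1).tolist(),round(d['p'],2)) for d in robot.outline_of(l,n)])
print(robot.get_obs()['time'])
E
```

```text
0.0 [ 0.13808581 -0.60881157  0.22156974] [ 9.93799768e-01  1.11179352e-01  6.79570214e-05 -1.08066818e-03] 0.08729925216583943
scene [[411.6652165631572, 0.0, 319.3448252495933], [0.0, 411.6652165631572, 196.97977748551844], [0.0, 0.0, 1.0]] [0.02545722 0.         0.         0.         0.        ] [[-0.7179704009686991, 0.6958009372575176, 0.019482275134235286], [0.37895403969466523, 0.4141993087417845, -0.8275462334135312], [-0.5838769897263808, -0.5867708141594878, -0.5610594197753674]] [ 0.4089229  -0.14221309  1.33340719]
tray [([319.6, 238.4], 0.64)] [([304.7, 255.4], 0.86)]
cap_blue [([360.4, 192.4], 0.78), ([392.3, 199.2], 0.75), ([356.1, 218.4], 0.57)] [([359.1, 214.7], 0.83), ([364.0, 185.3], 0.67), ([395.5, 197.2], 0.61)]
cap_red [([290.8, 183.8], 0.77)] [([291.4, 178.1], 0.69)]
cap_violet [([404.5, 252.4], 0.64)] [([402.6, 244.2], 0.92)]
paint_jar [([419.3, 325.5], 0.76)] [([418.6, 313.6], 0.55)]
tape_roll [([239.0, 181.2], 0.74)] [([237.0, 175.8], 0.73)]
spray_can [([218.5, 159.4], 0.92)] [([210.6, 133.3], 0.56), ([357.3, 214.0], 0.46)]
top [[385.1394889333106, 0.0, 318.
[... 214 characters left out ...]
969832388305531, -0.019113071168556896, -0.07522706960559933], [0.0750620302795683, 0.009211358890740153, -0.9971363209098818]] [-0.07384978  0.48585118  0.91684018]
tray [([278.7, 151.8], 0.7)] [([273.0, 127.7], 0.87)]
cap_blue [([268.7, 253.4], 0.86), ([305.0, 247.5], 0.72), ([274.5, 200.2], 0.69), ([281.3, 152.2], 0.33)] [([302.6, 249.4], 0.8), ([264.6, 255.2], 0.63), ([274.0, 200.1], 0.56)]
cap_red [([368.1, 198.6], 0.73)] [([371.2, 200.9], 0.57)]
cap_violet [([214.0, 201.3], 0.67)] [([211.5, 200.8], 0.77)]
paint_jar [([165.1, 142.8], 0.96)] [([161.5, 140.7], 0.77)]
tape_roll [([413.7, 161.3], 0.71)] [([411.2, 169.5], 0.95)]
spray_can [([474.8, 173.1], 0.73)] [([490.1, 166.4], 0.87)]
1.5
```

View pics/top0.png

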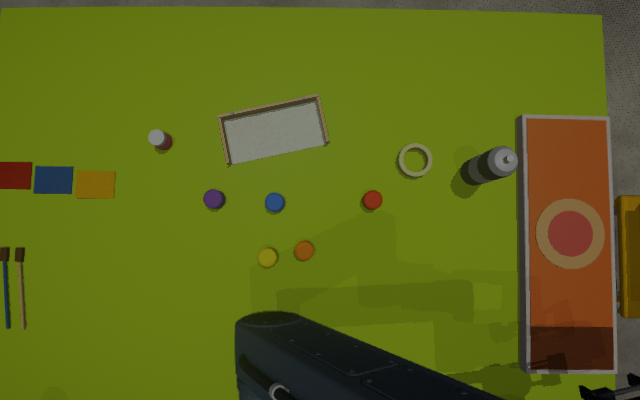

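View pics/scene0.png

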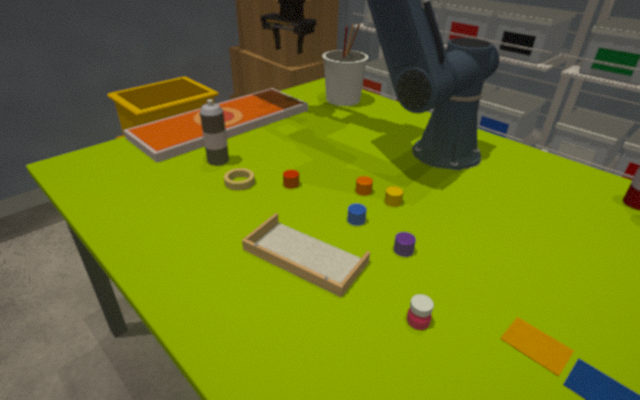

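The top view shows blue at (274,202), red at (372,200) and violet at (214,199). The tray's mouth runs from (230,164) to (328,143). The look-alikes are orange at (304,250) and yellow at (267,257). The tape is at (414,160) and the jar at (160,140). Next I'll measure world positions from both views.

```bash
cat > h.py <<'E'
import numpy as np,cv2
def ray(c,px):
    u=cv2.undistortPoints(np.array(px,float).reshape(-1,1,2),c['intrinsics'],c['distortion']).reshape(-1,2)
    d=np.c_[u,np.ones(len(u))]
    return d
def onz(c,px,z):
    d=ray(c,px)@c['R']; o=-c['R'].T@c['t']
    return o+d*((z-o[2])/d[:,2])[:,None]
def cloud(c):
    v,u=np.mgrid[:400,:640]; d=ray(c,np.c_[u.ravel(),v.ravel()])
    P=(d*c['z_map'].reshape(-1,1)-c['t'])@c['R']
    P[c['z_map'].ravel()==0]=np.nan
    return P.reshape(400,640,3)
def tri(c1,p1,c2,p2):
    o1=-c1['R'].T@c1['t'];o2=-c2['R'].T@c2['t']
    d1=(ray(c1,[p1])@c1['R'])[0];d2=(ray(c2,[p2])@c2['R'])[0]
    s=np.linalg.lstsq(np.c_[d1,-d2],o2-o1,rcond=None)[0]
    return (o1+s[0]*d1+o2+s[1]*d2)/2
def caps(c,hue):
    hsv=cv2.cvtColor(c['color'],cv2.COLOR_RGB2HSV)
    lo,hi=hue
    return cv2.inRange(hsv,(lo,90,40),(hi,255,255))
E
python3 - <<'E'
from h import *
t=dict(np.load('pics/top0.npz'));s=dict(np.load('pics/scene0.npz'))
Pt,Ps=cloud(t),cloud(s)
print(tri(t,(274.1,202.7),s,(357,218)))
for n,a,b in[('blue',(274,202),(357,214)),('red',(372,200),(291,179)),('violet',(214,199),(404,243)),('orange',(304,250),(364,185)),('yellow',(267,257),(394,196)),('tape',(414,160),(239,180)),('jar',(160,140),(420,312)),('can',(490,166),(214,135))]:
    for nm,P,(u,v) in(('top',Pt,a),('scene',Ps,b)):
        r=60 if n=='can' else 26
        Q=P[max(0,v-r):v+r,u-r:u+r].reshape(-1,3);Q=Q[np.isfinite(Q).all(1)]
        c0=onz(t,[a],.03)[0]
        Q=Q[(np.hypot(*(Q[:,:2]-c0[:2]).T)<(.055 if n in('tape','can') else .04))&(Q[:,2]>.012)]
        if len(Q)<5: print(n,nm,'few',c0);continue
        z=np.percentile(Q[:,2],90);T=Q[Q[:,2]>z-.008]
        (cx,cy),rr=cv2.minEnclosingCircle(T[:,:2].astype(np.float32))
        print(n,nm,len(T),'ztop %.3f'%z,'mid',np.round((T[:,:2].max(0)+T[:,:2].min(0))/2,4),'mec',round(cx,4),round(cy,4),round(rr,4))
# tray
for P,(x0,x1,y0,y1) in((Pt,(210,340,85,175)),(Ps,(235,380,210,300))):
    Q=P[y0:y1,x0:x1].reshape(-1,3);Q=Q[np.isfinite(Q).all(1)];Q=Q[(Q[:,2]>.02)&(Q[:,2]<.045)]
    print('walls',len(Q),np.median(Q[:,2]))
print('tray top corners z.03',onz(t,[(231,165),(220,117),(320,95),(328,143)],.03).round(4).tolist())
print('tray floor mouth',onz(t,[(278.7,151.8)],0),onz(s,[(319.6,238.4)],0))
for n in'top','scene':
    im=cv2.imread(f'pics/{n}0.png')
    im=im[80:280,150:440] if n=='top' else im[160:340,220:460]
    cv2.imwrite(f'pics/{n}0z.png',cv2.resize(im,None,fx=2.75,fy=2.75,interpolation=cv2.INTER_CUBIC)[:600,:800])
E
```

```text
[0.48052564 0.04349467 0.00680477]
blue top 286 ztop 0.039 mid [0.4799 0.0409] mec 0.4801 0.0405 0.0227
blue scene 189 ztop 0.040 mid [0.4834 0.0408] mec 0.4835 0.0414 0.0239
red top 283 ztop 0.040 mid [ 0.4914 -0.1948] mec 0.4903 -0.1944 0.0229
red scene 136 ztop 0.040 mid [ 0.4938 -0.1927] mec 0.4946 -0.1923 0.0232
violet top 289 ztop 0.039 mid [0.4866 0.1891] mec 0.4861 0.189 0.0234
violet scene 249 ztop 0.038 mid [0.4886 0.1897] mec 0.4887 0.1908 0.0245
orange top 294 ztop 0.039 mid [ 0.3664 -0.0333] mec 0.3666 -0.0337 0.0229
orange scene 141 ztop 0.040 mid [ 0.371 -0.033] mec 0.3716 -0.0329 0.0238
yellow top 300 ztop 0.039 mid [0.3482 0.0538] mec 0.3483 0.0539 0.0229
yellow scene 160 ztop 0.040 mid [0.3529 0.0554] mec 0.3531 0.0552 0.0235
tape top 464 ztop 0.026 mid [ 0.5911 -0.2995] mec 0.5917 -0.298 0.0422
tape scene 278 ztop 0.026 mid [ 0.5944 -0.2976] mec 0.5943 -0.2977 0.043
jar top 234 ztop 0.053 mid [0.6294 0.3264] mec 0.6294 0.3265 0.0206
jar scene 344 ztop 0.053 mid [0.6324 0.327 ] mec 0.6324 0.3275 0.0206
can top 443 ztop 0.180 mid [ 0.5659 -0.4484] mec 0.5664 -0.4471 0.0261
can scene 139 ztop 0.178 mid [ 0.5702 -0.4461] mec 0.5704 -0.4432 0.0277
walls 794 0.029474103376977805
walls 1236 0.02877151154771919
tray top corners z.03 [[0.568, 0.1484, 0.03], [0.6863, 0.1801, 0.03], [0.7453, -0.0638, 0.03], [0.6261, -0.0855, 0.03]]
tray floor mouth [[0.60834923 0.03704091 0.        ]] [[0.59833167 0.03055505 0.        ]]
```

View pics/top0z.png

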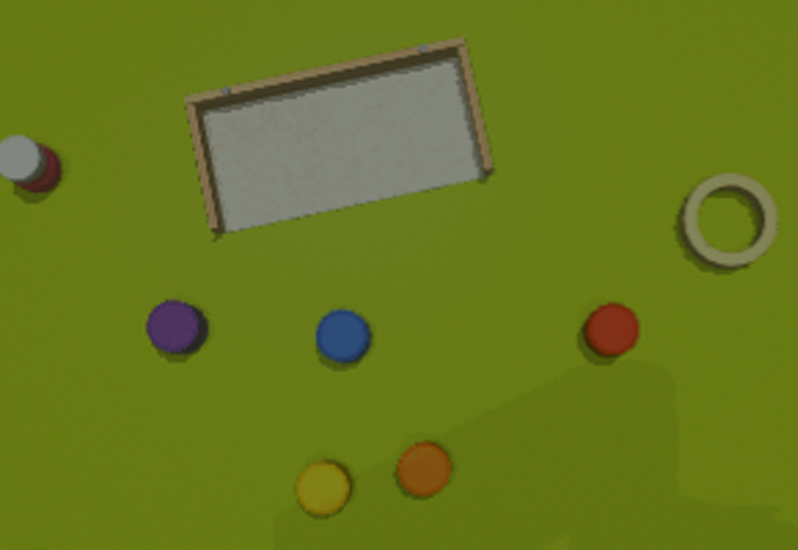

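```bash
python3 - <<'E'
from h import *
from scipy.optimize import least_squares
t=dict(np.load('pics/top0.npz'));s=dict(np.load('pics/scene0.npz'))
Qs=[]
for P,(x0,x1,y0,y1) in((cloud(t),(210,340,85,175)),(cloud(s),(235,380,210,300))):
    Q=P[y0:y1,x0:x1].reshape(-1,3);Q=Q[np.isfinite(Q).all(1)];Q=Q[(Q[:,2]>.025)&(Q[:,2]<.04)];Qs.append(Q)
def res(p,Q):
    c,S=np.cos(p[2]),np.sin(p[2]);d=Q[:,:2]-p[:2]
    X=d[:,0]*c+d[:,1]*S;Y=-d[:,0]*S+d[:,1]*c
    def box(cx,cy,hx,hy):
        qx=abs(X-cx)-hx;qy=abs(Y-cy)-hy
        return np.hypot(np.maximum(qx,0),np.maximum(qy,0))
    return np.minimum.reduce([box(.119,0,.004,.128),box(.0615,.124,.0615,.004),box(.0615,-.124,.0615,.004)])
for Q in Qs+[np.vstack(Qs)]:
    r=least_squares(res,[.6,.03,.237],args=(Q,),loss='soft_l1',f_scale=.003)
    print(len(Q),r.x,np.median(r.fun))
    p=r.x;c,S=np.cos(p[2]),np.sin(p[2]);d=Q[:,:2]-p[:2];X=d[:,0]*c+d[:,1]*S;Y=-d[:,0]*S+d[:,1]*c
    print(np.percentile(X,[1,99]),np.percentile(Y,[1,99]))
for n,x,y in[('b',.4817,.041),('r',.4925,-.1935),('v',.4875,.1895),('o',.3687,-.033),('y',.3505,.0545),('tape',.593,-.298),('jar',.631,.327)]:
    d=np.array([x,y])-p[:2];print(n,d[0]*c+d[1]*S,-d[0]*S+d[1]*c)
E
```

```text
703 [0.60212429 0.03664083 0.23066857] 0.0
[0.00311224 0.12342123] [-0.12796151  0.1278165 ]
911 [0.60581856 0.03175649 0.29935194] 0.0005696064818800813
[-0.11162263  0.13138786] [-0.12687311  0.13179239]
1614 [0.60383828 0.03347913 0.26805045] 0.0
[-0.10839526  0.12900358] [-0.12723043  0.13026849]
b -0.11578468547685113 0.039600863768270475
r -0.16747816103221813 -0.18938532486546933
v -0.0708612846495465 0.1812616489493125
o -0.24434839947362635 -0.0018282497071031023
y -0.2387239092348233 0.08736735057426509
tape -0.09824414507948495 -0.3167711601653828
jar 0.1039313489269551 0.27584513190162735
```

```bash
cat >> h.py <<'E'
T0=np.array([.603,.036]);TY=.231
def w(X,Y):
    c,s=np.cos(TY),np.sin(TY);return T0+[c*X-s*Y,s*X+c*Y]
def totray(x,y):
    c,s=np.cos(TY),np.sin(TY);d=np.array([x,y])-T0;return np.array([c*d[0]+s*d[1],-s*d[0]+c*d[1]])
def plan(wps):
    "wps: X,Y,z,psi_deg tray frame -> cm/rad deltas from the pose now"
    from rig import robot
    from scipy.spatial.transform import Rotation as Ro
    o=robot.get_obs();R=Ro.from_quat(o['tool_rot']);x=R.as_matrix()[:,0]
    psi=np.arctan2(x[1],x[0])
    print('t %.2f'%o['time'],'tray TCP',totray(*o['position'][:2]).round(4),'z %.4f'%o['position'][2],'psi_t %.1f'%np.degrees(psi-TY),'q6 %.2f'%o['q'][5],'F',np.round(o['ft_force'],1))
    for X,Y,z,p in wps:
        d=R.inv().apply(np.r_[w(X,Y),z]-o['position'])*100
        rz=psi-(TY+np.radians(p)); 
        print('tx %.2f ty %.2f tz %.2f rz %.3f'%(*d,rz))
E
python3 -c "
from h import *
plan([(-.161,.040,.15,-10)])"
```

```text
t 1.50 tray TCP [-0.6003 -0.522 ] z 0.2226 psi_t -0.5 q6 -0.18 F [-0.2  1.   0.5]
tx 43.47 ty -56.55 tz 7.26 rz 0.166
```

>>> send_rows:
  deltas:
    - {"tx": 2.17,"ty": -2.83,"tz": 0.36}
    - {"tx": 4.34,"ty": -5.66,"tz": 0.72}
    - {"tx": 6.51,"ty": -8.49,"tz": 1.08}
    - {"tx": 8.68,"ty": -11.32,"tz": 1.44}
    - {"tx": 10.85,"ty": -14.15,"tz": 1.8}
  claw: 3.4

```text
schema error: expected keys tx, ty, tz, rx, ry, rz
```

>>> send_rows:
  deltas:
    - {"tx": 2.17,"ty": -2.83,"tz": 0.36}
    - {"tx": 4.34,"ty": -5.66,"tz": 0.72}
    - {"tx": 6.51,"ty": -8.49,"tz": 1.08}
    - {"tx": 8.68,"ty": -11.32,"tz": 1.44}
    - {"tx": 10.85,"ty": -14.15,"tz": 1.8}

```text
schema error: expected keys tx, ty, tz, rx, ry, rz
```

>>> send_rows:
  deltas:
    - {"tx": 2.17,"ty": -2.83,"tz": 0.36}
    - {"tx": 4.34,"ty": -5.66,"tz": 0.72}
    - {"tx": 6.51,"ty": -8.49,"tz": 1.08}
    - {"tx": 8.68,"ty": -11.32,"tz": 1.44}
    - {"tx": 10.85,"ty": -14.15,"tz": 1.8}

```text
schema error: expected keys tx, ty, tz, rx, ry, rz
```

```bash
python3 -c "
from h import *
plan([(-.161,.040,.15,-10)])"
```

```text
t 1.50 tray TCP [-0.6003 -0.522 ] z 0.2226 psi_t -0.5 q6 -0.18 F [-0.2  1.   0.5]
tx 43.47 ty -56.55 tz 7.26 rz 0.166
```

All six keys are required.

>>> send_rows:
  deltas:
    - {"tx": 2.17,"ty": -2.83,"tz": 0.36,"rx": 0,"ry": 0,"rz": 0}
    - {"tx": 4.34,"ty": -5.66,"tz": 0.72,"rx": 0,"ry": 0,"rz": 0}
    - {"tx": 6.51,"ty": -8.49,"tz": 1.08,"rx": 0,"ry": 0,"rz": 0}
    - {"tx": 8.68,"ty": -11.32,"tz": 1.44,"rx": 0,"ry": 0,"rz": 0}
    - {"tx": 10.85,"ty": -14.15,"tz": 1.8,"rx": 0,"ry": 0,"rz": 0}
  claw: 3.4

```text
time: 1.92
position: [0.2131, -0.4461, 0.2045]
tool_rot: [0.994, 0.111, 0.0, 0.0]
ft_force: [0.2, -0.7, 0.3]
grip_width: 0.0616
```

>>> send_rows:
  deltas:
    - {"tx": 2.17,"ty": -2.83,"tz": 0.36,"rx": 0,"ry": 0,"rz": 0}
    - {"tx": 4.34,"ty": -5.66,"tz": 0.72,"rx": 0,"ry": 0,"rz": 0}
    - {"tx": 6.51,"ty": -8.49,"tz": 1.08,"rx": 0,"ry": 0,"rz": 0}
    - {"tx": 8.68,"ty": -11.32,"tz": 1.44,"rx": 0,"ry": 0,"rz": 0}
    - {"tx": 10.85,"ty": -14.15,"tz": 1.8,"rx": 0,"ry": 0,"rz": 0}

```text
time: 2.33
position: [0.2877, -0.2843, 0.1867]
tool_rot: [0.994, 0.111, 0.0, 0.0]
ft_force: [1.8, -0.8, -0.1]
grip_width: 0.0355
```

```bash
python3 -c "
from h import *
plan([(-.161,.040,.15,-10)])"
```

```text
t 2.33 tray TCP [-0.3802 -0.2396] z 0.1867 psi_t -0.5 q6 0.29 F [ 1.8 -0.8 -0.1]
tx 21.67 ty -28.16 tz 3.65 rz 0.166
```

>>> send_rows:
  deltas:
    - {"tx": 2.17,"ty": -2.83,"tz": 0.36,"rx": 0,"ry": 0,"rz": 0}
    - {"tx": 4.34,"ty": -5.66,"tz": 0.72,"rx": 0,"ry": 0,"rz": 0}
    - {"tx": 6.51,"ty": -8.49,"tz": 1.08,"rx": 0,"ry": 0,"rz": 0}
    - {"tx": 8.68,"ty": -11.32,"tz": 1.44,"rx": 0,"ry": 0,"rz": 0}
    - {"tx": 10.85,"ty": -14.15,"tz": 1.8,"rx": 0,"ry": 0,"rz": 0}

```text
time: 2.75
position: [0.3625, -0.1223, 0.1687]
tool_rot: [0.994, 0.111, 0.0, 0.0]
ft_force: [0.1, -0.6, 0.1]
grip_width: 0.0342
```

>>> send_rows:
  deltas:
    - {"tx": 2.17,"ty": -2.83,"tz": 0.36,"rx": 0,"ry": 0,"rz": 0.03}
    - {"tx": 4.34,"ty": -5.66,"tz": 0.72,"rx": 0,"ry": 0,"rz": 0.07}
    - {"tx": 6.51,"ty": -8.49,"tz": 1.08,"rx": 0,"ry": 0,"rz": 0.11}
    - {"tx": 8.68,"ty": -11.32,"tz": 1.44,"rx": 0,"ry": 0,"rz": 0.15}
    - {"tx": 10.8,"ty": -14.0,"tz": 1.8,"rx": 0,"ry": 0,"rz": 0.166}

```text
time: 3.17
position: [0.4369, 0.0387, 0.1506]
tool_rot: [1.0, 0.028, 0.0, 0.0]
ft_force: [1.2, -0.6, -0.3]
grip_width: 0.034
```

```bash
python3 - <<'E'
from h import *
from rig import robot
plan([(-.161,.040,.012,-10)])
c=robot.camera('wrist');cv2.imwrite('pics/w1.png',c['color'][:,:,::-1])
E
```

```text
t 3.17 tray TCP [-0.161   0.0407] z 0.1506 psi_t -10.0 q6 1.35 F [ 1.2 -0.6 -0.3]
tx 0.00 ty 0.06 tz 13.86 rz -0.001
```

View pics/w1.png

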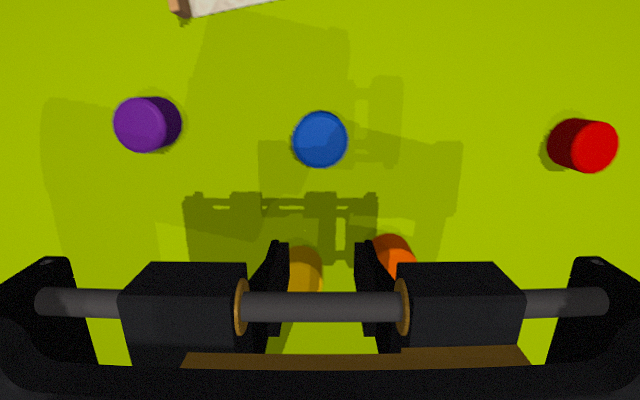

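The wrist view has blue at (320,138), centred between the fingertips at about columns 280 and 360. Violet is at (147,125) and red at (583,145). I'll lower the tool now.

>>> send_rows:
  deltas:
    - {"tx": 0,"ty": 0,"tz": 3.5,"rx": 0,"ry": 0,"rz": 0}
    - {"tx": 0,"ty": 0,"tz": 7,"rx": 0,"ry": 0,"rz": 0}
    - {"tx": 0,"ty": 0,"tz": 10.5,"rx": 0,"ry": 0,"rz": 0}
    - {"tx": 0,"ty": 0,"tz": 13,"rx": 0,"ry": 0,"rz": 0}
    - {"tx": 0,"ty": 0,"tz": 13.8,"rx": 0,"ry": 0,"rz": 0}

```text
time: 3.63
position: [0.4348, 0.0369, 0.0098]
tool_rot: [1.0, 0.028, -0.002, -0.0]
ft_force: [-0.4, -0.0, -0.2]
grip_width: 0.0337
```

>>> send_rows:
  deltas:
    - {"tx": 0.7,"ty": 0,"tz": 0,"rx": 0,"ry": 0,"rz": 0}
    - {"tx": 1.2,"ty": 0,"tz": 0,"rx": 0,"ry": 0,"rz": 0}
    - {"tx": 1.7,"ty": 0,"tz": 0,"rx": 0,"ry": 0,"rz": 0}
    - {"tx": 2.2,"ty": 0,"tz": 0,"rx": 0,"ry": 0,"rz": 0}
    - {"tx": 2.8,"ty": 0,"tz": 0,"rx": 0,"ry": 0,"rz": 0}

```text
time: 4.05
position: [0.4657, 0.0383, 0.014]
tool_rot: [1.0, 0.028, 0.001, 0.0]
ft_force: [-1.1, 0.2, -0.4]
grip_width: 0.0342
```

```bash
python3 - <<'E'
from h import *
from rig import robot
plan([(.035,.004,.012,-10)])
c=robot.camera('wrist');cv2.imwrite('pics/w2.png',c['color'][:,:,::-1])
E
```

```text
t 4.05 tray TCP [-0.1332  0.0337] z 0.0140 psi_t -10.0 q6 1.36 F [-1.1  0.2 -0.4]
tx 17.07 ty 0.01 tz 0.25 rz 0.000
```

View pics/w2.png

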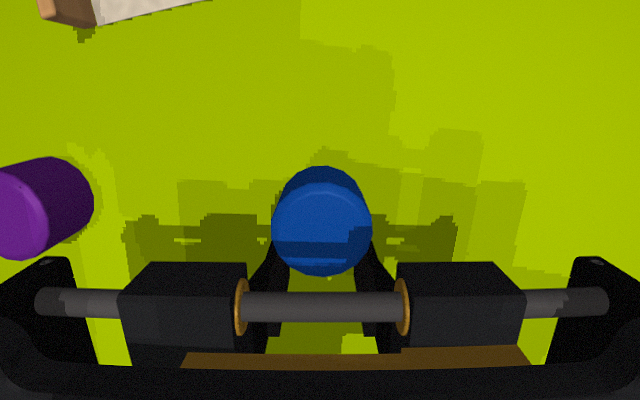

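Blue now sits in the fork between the fingertips at (320,220). I'll push it in.

>>> send_rows:
  deltas:
    - {"tx": 0.8,"ty": 0,"tz": 0,"rx": 0,"ry": 0,"rz": 0}
    - {"tx": 1.6,"ty": 0,"tz": 0,"rx": 0,"ry": 0,"rz": 0}
    - {"tx": 2.4,"ty": 0,"tz": 0,"rx": 0,"ry": 0,"rz": 0}
    - {"tx": 3.2,"ty": 0,"tz": 0,"rx": 0,"ry": 0,"rz": 0}
    - {"tx": 4.0,"ty": 0,"tz": 0,"rx": 0,"ry": 0,"rz": 0}

```text
time: 4.52
position: [0.5051, 0.0407, 0.0126]
tool_rot: [1.0, 0.028, 0.0, 0.0]
ft_force: [-0.9, 0.1, 0.8]
grip_width: 0.0341
```

>>> send_rows:
  deltas:
    - {"tx": 0.9,"ty": 0,"tz": 0,"rx": 0,"ry": 0,"rz": 0}
    - {"tx": 1.8,"ty": 0,"tz": 0,"rx": 0,"ry": 0,"rz": 0}
    - {"tx": 2.7,"ty": 0,"tz": 0,"rx": 0,"ry": 0,"rz": 0}
    - {"tx": 3.6,"ty": 0,"tz": 0,"rx": 0,"ry": 0,"rz": 0}
    - {"tx": 4.5,"ty": 0,"tz": 0,"rx": 0,"ry": 0,"rz": 0}

```text
time: 4.93
position: [0.55, 0.0433, 0.0125]
tool_rot: [1.0, 0.028, 0.0, -0.0]
ft_force: [-0.2, -0.5, 0.4]
grip_width: 0.0342
```

>>> send_rows:
  deltas:
    - {"tx": 0.9,"ty": 0,"tz": 0,"rx": 0,"ry": 0,"rz": 0}
    - {"tx": 1.8,"ty": 0,"tz": 0,"rx": 0,"ry": 0,"rz": 0}
    - {"tx": 2.7,"ty": 0,"tz": 0,"rx": 0,"ry": 0,"rz": 0}
    - {"tx": 3.6,"ty": 0,"tz": 0,"rx": 0,"ry": 0,"rz": 0}
    - {"tx": 4.5,"ty": 0,"tz": 0,"rx": 0,"ry": 0,"rz": 0}

```text
time: 5.35
position: [0.5948, 0.0458, 0.0125]
tool_rot: [1.0, 0.028, -0.0, 0.0]
ft_force: [1.1, 0.2, 0.2]
grip_width: 0.0342
```

```bash
python3 - <<'E'
from h import *
from rig import robot
plan([(.035,.004,.012,-10)])
c=robot.camera('wrist');cv2.imwrite('pics/w3.png',c['color'][:,:,::-1])
E
```

```text
t 5.35 tray TCP [-0.0057  0.0115] z 0.0125 psi_t -10.0 q6 1.40 F [1.1 0.2 0.2]
tx 4.14 ty 0.03 tz 0.05 rz 0.000
```

View pics/w3.png

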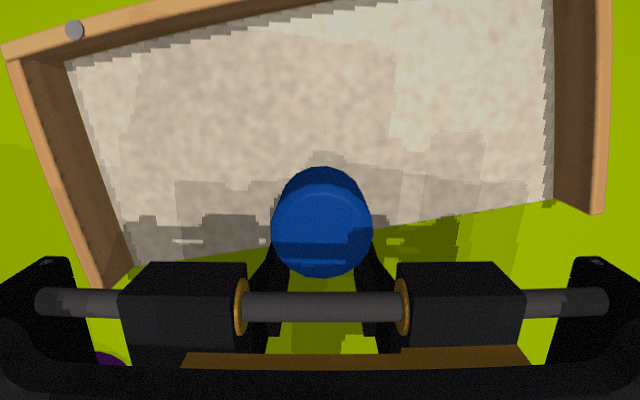

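Blue is at the mouth, still seated at (320,220). One more push, then back off and lift.

>>> send_rows:
  deltas:
    - {"tx": 1.0,"ty": 0,"tz": 0,"rx": 0,"ry": 0,"rz": 0}
    - {"tx": 2.0,"ty": 0,"tz": 0,"rx": 0,"ry": 0,"rz": 0}
    - {"tx": 3.0,"ty": 0,"tz": 0,"rx": 0,"ry": 0,"rz": 0}
    - {"tx": 3.8,"ty": 0,"tz": 0,"rx": 0,"ry": 0,"rz": 0}
    - {"tx": 4.4,"ty": 0,"tz": 0,"rx": 0,"ry": 0,"rz": 0}

```text
time: 5.82
position: [0.6388, 0.0483, 0.0126]
tool_rot: [1.0, 0.028, 0.0, 0.0]
ft_force: [-0.3, -0.1, 0.0]
grip_width: 0.0344
```

>>> send_rows:
  deltas:
    - {"tx": -0.5,"ty": 0,"tz": 0,"rx": 0,"ry": 0,"rz": 0}
    - {"tx": -2,"ty": 0,"tz": 0,"rx": 0,"ry": 0,"rz": 0}
    - {"tx": -4.5,"ty": 0,"tz": 0,"rx": 0,"ry": 0,"rz": 0}
    - {"tx": -7,"ty": 0,"tz": -2,"rx": 0,"ry": 0,"rz": 0}
    - {"tx": -8,"ty": 0,"tz": -5,"rx": 0,"ry": 0,"rz": 0}

```text
time: 6.23
position: [0.5494, 0.0444, 0.0597]
tool_rot: [1.0, 0.028, -0.008, -0.001]
ft_force: [0.1, 0.4, 0.9]
grip_width: 0.0343
```

```bash
python3 - <<'E'
from h import *
c,s=np.cos(np.pi/4),np.sin(np.pi/4)
a=.046
plan([(-.160-a*c,-.198-a*s,.10,45),(-.160-a*c,-.198-a*s,.012,45)])
E
```

```text
t 6.23 tray TCP [-0.0502  0.0205] z 0.0597 psi_t -10.0 q6 1.39 F [0.1 0.4 0.9]
tx -9.72 ty 27.17 tz -3.95 rz -0.960
tx -9.59 ty 27.20 tz 4.85 rz -0.960
```

>>> send_rows:
  deltas:
    - {"tx": -1,"ty": 1.5,"tz": -1.3,"rx": 0,"ry": 0,"rz": -0.1}
    - {"tx": -2,"ty": 4,"tz": -2.6,"rx": 0,"ry": 0,"rz": -0.2}
    - {"tx": -3,"ty": 7.3,"tz": -3.9,"rx": 0,"ry": 0,"rz": -0.3}
    - {"tx": -4,"ty": 10.6,"tz": -3.9,"rx": 0,"ry": 0,"rz": -0.4}
    - {"tx": -5,"ty": 13.9,"tz": -3.9,"rx": 0,"ry": 0,"rz": -0.5}

```text
time: 6.65
position: [0.515, -0.0987, 0.1027]
tool_rot: [0.961, 0.278, 0.0, 0.0]
ft_force: [-0.5, 0.2, -0.3]
grip_width: 0.0339
```

```bash
python3 - <<'E'
from h import *
c,s=np.cos(np.pi/4),np.sin(np.pi/4)
a=.046
plan([(-.160-a*c,-.198-a*s,.10,45),(-.160-a*c,-.198-a*s,.012,45)])
E
```

```text
t 6.65 tray TCP [-0.1165 -0.111 ] z 0.1027 psi_t 19.0 q6 0.61 F [-0.5  0.2 -0.3]
tx -11.08 ty 8.82 tz 0.27 rz -0.453
tx -11.08 ty 8.81 tz 9.07 rz -0.453
```

>>> send_rows:
  deltas:
    - {"tx": -2.5,"ty": 2,"tz": 0,"rx": 0,"ry": 0,"rz": -0.1}
    - {"tx": -5,"ty": 4,"tz": 0,"rx": 0,"ry": 0,"rz": -0.2}
    - {"tx": -7.5,"ty": 6,"tz": 0,"rx": 0,"ry": 0,"rz": -0.3}
    - {"tx": -9.6,"ty": 7.7,"tz": 0.2,"rx": 0,"ry": 0,"rz": -0.4}
    - {"tx": -11.1,"ty": 8.8,"tz": 0.3,"rx": 0,"ry": 0,"rz": -0.453}

```text
time: 7.07
position: [0.4666, -0.2332, 0.0985]
tool_rot: [0.875, 0.485, -0.0, 0.0]
ft_force: [0.6, -0.5, 0.1]
grip_width: 0.0341
```

```bash
python3 - <<'E'
from h import *
from rig import robot
c,s=np.cos(np.pi/4),np.sin(np.pi/4)
a=.046
plan([(-.160-a*c,-.198-a*s,.012,45)])
for n in('wrist','top'):
    c=robot.camera(n);cv2.imwrite(f'pics/{n}4.png',c['color'][:,:,::-1])
E
```

```text
t 7.07 tray TCP [-0.1944 -0.2308] z 0.0985 psi_t 44.8 q6 -0.12 F [ 0.6 -0.5  0.1]
tx 0.16 ty 0.11 tz 8.65 rz -0.004
```

View pics/wrist4.png

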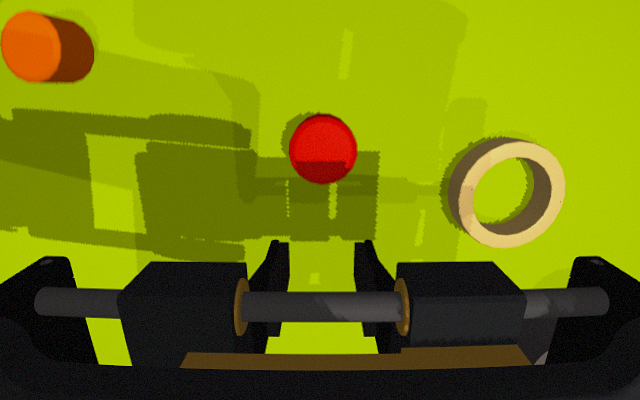

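View pics/top4.png

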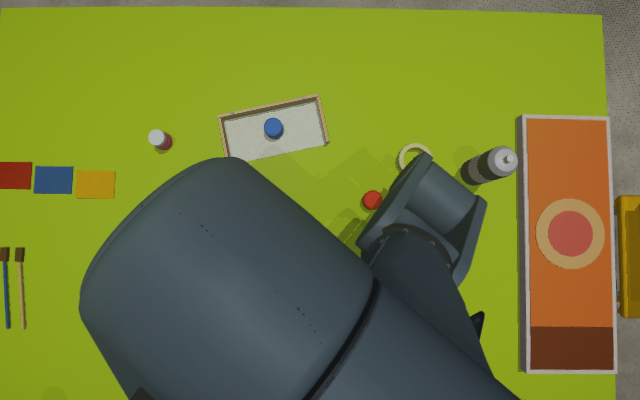

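Red is centred at (323,150), the tape is clear to the right, and the top view shows blue well inside the tray at (274,128). I'll lower and push red.

>>> send_rows:
  deltas:
    - {"tx": 0.1,"ty": 0.1,"tz": 3,"rx": 0,"ry": 0,"rz": 0}
    - {"tx": 0.1,"ty": 0.1,"tz": 6,"rx": 0,"ry": 0,"rz": 0}
    - {"tx": 0.1,"ty": 0.1,"tz": 8,"rx": 0,"ry": 0,"rz": 0}
    - {"tx": 0.1,"ty": 0.1,"tz": 8.6,"rx": 0,"ry": 0,"rz": 0}
    - {"tx": 0.6,"ty": 0.1,"tz": 8.6,"rx": 0,"ry": 0,"rz": 0}

```text
time: 7.58
position: [0.4708, -0.2252, 0.0112]
tool_rot: [0.875, 0.483, -0.001, -0.002]
ft_force: [0.9, -0.3, 0.4]
grip_width: 0.0338
```

>>> send_rows:
  deltas:
    - {"tx": 0.5,"ty": 0,"tz": 0,"rx": 0,"ry": 0,"rz": 0}
    - {"tx": 1.0,"ty": 0,"tz": 0,"rx": 0,"ry": 0,"rz": 0}
    - {"tx": 1.5,"ty": 0,"tz": 0,"rx": 0,"ry": 0,"rz": 0}
    - {"tx": 2.2,"ty": 0,"tz": 0,"rx": 0,"ry": 0,"rz": 0}
    - {"tx": 3.0,"ty": 0,"tz": 0,"rx": 0,"ry": 0,"rz": 0}

```text
time: 8.0
position: [0.4891, -0.201, 0.0135]
tool_rot: [0.875, 0.484, 0.0, 0.001]
ft_force: [-0.3, -0.6, 0.2]
grip_width: 0.0339
```

>>> send_rows:
  deltas:
    - {"tx": 0.8,"ty": 0,"tz": 0,"rx": 0,"ry": 0,"rz": 0}
    - {"tx": 1.6,"ty": 0,"tz": 0,"rx": 0,"ry": 0,"rz": 0}
    - {"tx": 2.4,"ty": 0,"tz": 0,"rx": 0,"ry": 0,"rz": 0}
    - {"tx": 3.2,"ty": 0,"tz": 0,"rx": 0,"ry": 0,"rz": 0}
    - {"tx": 4.0,"ty": 0,"tz": 0,"rx": 0,"ry": 0,"rz": 0}

```text
time: 8.42
position: [0.5099, -0.1666, 0.0125]
tool_rot: [0.875, 0.484, -0.0, -0.0]
ft_force: [-1.1, -1.3, 0.5]
grip_width: 0.0344
```

```bash
python3 - <<'E'
from h import *
from rig import robot
plan([(-.058,-.088,.012,45)])
c=robot.camera('wrist');cv2.imwrite('pics/w5.png',c['color'][:,:,::-1])
E
```

```text
t 8.42 tray TCP [-0.137  -0.1759] z 0.0125 psi_t 44.6 q6 0.04 F [-1.1 -1.3  0.5]
tx 11.80 ty -0.71 tz 0.05 rz -0.006
```

View pics/w5.png

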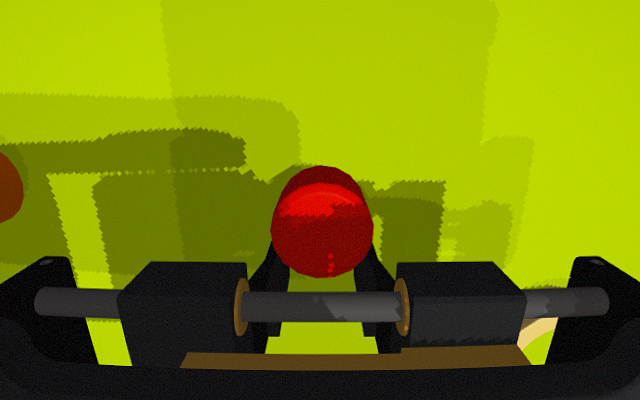

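Red is seated in the fork at (320,220). I'll continue along the diagonal.

>>> send_rows:
  deltas:
    - {"tx": 0.8,"ty": -0.05,"tz": 0,"rx": 0,"ry": 0,"rz": 0}
    - {"tx": 1.6,"ty": -0.1,"tz": 0,"rx": 0,"ry": 0,"rz": 0}
    - {"tx": 2.4,"ty": -0.15,"tz": 0,"rx": 0,"ry": 0,"rz": 0}
    - {"tx": 3.2,"ty": -0.2,"tz": 0,"rx": 0,"ry": 0,"rz": 0}
    - {"tx": 4.0,"ty": -0.25,"tz": 0,"rx": 0,"ry": 0,"rz": 0}

```text
time: 8.88
position: [0.529, -0.1314, 0.0125]
tool_rot: [0.875, 0.484, -0.0, -0.0]
ft_force: [-0.4, -0.2, 0.3]
grip_width: 0.034
```

>>> send_rows:
  deltas:
    - {"tx": 0.8,"ty": -0.05,"tz": 0,"rx": 0,"ry": 0,"rz": 0}
    - {"tx": 1.6,"ty": -0.1,"tz": 0,"rx": 0,"ry": 0,"rz": 0}
    - {"tx": 2.4,"ty": -0.15,"tz": 0,"rx": 0,"ry": 0,"rz": 0}
    - {"tx": 3.2,"ty": -0.2,"tz": 0,"rx": 0,"ry": 0,"rz": 0}
    - {"tx": 4.0,"ty": -0.25,"tz": 0,"rx": 0,"ry": 0,"rz": 0}

```text
time: 9.3
position: [0.5482, -0.0963, 0.0125]
tool_rot: [0.875, 0.484, -0.0, -0.0]
ft_force: [-0.0, 0.4, -0.3]
grip_width: 0.0337
```

>>> send_rows:
  deltas:
    - {"tx": 0.8,"ty": -0.05,"tz": 0,"rx": 0,"ry": 0,"rz": 0}
    - {"tx": 1.6,"ty": -0.1,"tz": 0,"rx": 0,"ry": 0,"rz": 0}
    - {"tx": 2.4,"ty": -0.15,"tz": 0,"rx": 0,"ry": 0,"rz": 0}
    - {"tx": 3.2,"ty": -0.2,"tz": 0,"rx": 0,"ry": 0,"rz": 0}
    - {"tx": 3.7,"ty": -0.2,"tz": 0,"rx": 0,"ry": 0,"rz": 0}

```text
time: 9.72
position: [0.5663, -0.0637, 0.0126]
tool_rot: [0.875, 0.484, 0.0, 0.0]
ft_force: [0.0, -0.1, -0.9]
grip_width: 0.0343
```

```bash
python3 - <<'E'
from h import *
from rig import robot
# rotate about cap centre (25.5mm ahead)
L=.0255
cap=None
from scipy.spatial.transform import Rotation as Ro
o=robot.get_obs();x=Ro.from_quat(o['tool_rot']).as_matrix()[:,0]
p=np.arctan2(x[1],x[0])-TY;C=totray(*o['position'][:2])+L*np.array([np.cos(p),np.sin(p)])
print('cap',C)
f=lambda a,dx:(C[0]+dx-L*np.cos(np.radians(a)),C[1]-L*np.sin(np.radians(a)),.0125,a)
plan([f(37,.001),f(30,.002),f(23,.003),f(16,.004),f(9,.005),f(2,.006),f(0,.1)])
E
```

```text
cap [-0.04039729 -0.07068666]
t 9.72 tray TCP [-0.0585 -0.0886] z 0.0126 psi_t 44.7 q6 0.25 F [ 0.  -0.1 -0.9]
tx 0.09 ty -0.27 tz 0.01 rz 0.134
tx 0.23 ty -0.50 tz 0.01 rz 0.256
tx 0.39 ty -0.73 tz 0.01 rz 0.378
tx 0.60 ty -0.94 tz 0.01 rz 0.500
tx 0.83 ty -1.13 tz 0.01 rz 0.622
tx 1.10 ty -1.31 tz 0.01 rz 0.744
tx 7.85 ty 5.24 tz 0.01 rz 0.779
```

>>> send_rows:
  deltas:
    - {"tx": 0.1,"ty": -0.25,"tz": 0,"rx": 0,"ry": 0,"rz": 0.12}
    - {"tx": 0.2,"ty": -0.5,"tz": 0,"rx": 0,"ry": 0,"rz": 0.24}
    - {"tx": 0.38,"ty": -0.72,"tz": 0,"rx": 0,"ry": 0,"rz": 0.36}
    - {"tx": 0.58,"ty": -0.92,"tz": 0,"rx": 0,"ry": 0,"rz": 0.48}
    - {"tx": 0.8,"ty": -1.1,"tz": 0,"rx": 0,"ry": 0,"rz": 0.6}

```text
time: 10.13
position: [0.5607, -0.0517, 0.0125]
tool_rot: [0.98, 0.2, -0.0, -0.0]
ft_force: [-0.2, -0.3, 0.3]
grip_width: 0.0338
```

```bash
python3 - <<'E'
from h import *
from rig import robot
L=.0255
plan([(-.034-L,-.072,.0125,2),(-L,-.072,.0125,0),(.035,-.072,.0125,0)])
c=robot.camera('wrist');cv2.imwrite('pics/w6.png',c['color'][:,:,::-1])
E
```

```text
t 10.13 tray TCP [-0.0612 -0.0757] z 0.0125 psi_t 9.9 q6 0.88 F [-0.2 -0.3  0.3]
tx 0.23 ty -0.33 tz 0.00 rz 0.138
tx 3.58 ty 0.25 tz 0.00 rz 0.173
tx 9.54 ty 1.29 tz -0.00 rz 0.173
```

View pics/w6.png

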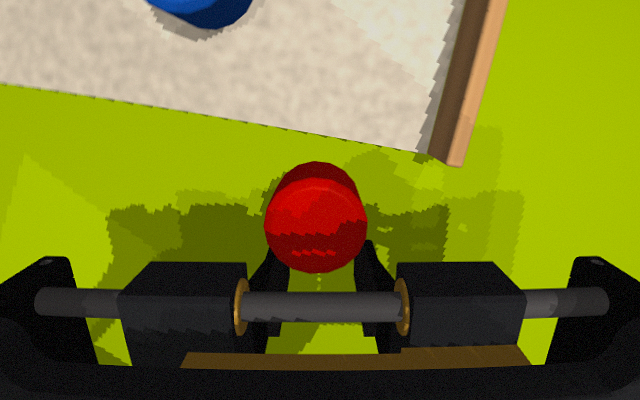

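Red is still seated at (316,218), with the right wall end at (455,160) clear of it. I'll straighten the tool and push in.

>>> send_rows:
  deltas:
    - {"tx": 0.4,"ty": -0.2,"tz": 0,"rx": 0,"ry": 0,"rz": 0.1}
    - {"tx": 1.0,"ty": -0.2,"tz": 0,"rx": 0,"ry": 0,"rz": 0.173}
    - {"tx": 1.8,"ty": -0.05,"tz": 0,"rx": 0,"ry": 0,"rz": 0.173}
    - {"tx": 2.6,"ty": 0.1,"tz": 0,"rx": 0,"ry": 0,"rz": 0.173}
    - {"tx": 3.5,"ty": 0.25,"tz": 0,"rx": 0,"ry": 0,"rz": 0.173}

```text
time: 10.6
position: [0.5948, -0.0403, 0.0126]
tool_rot: [0.993, 0.119, 0.0, 0.0]
ft_force: [0.1, -1.1, -1.1]
grip_width: 0.0341
```

>>> send_rows:
  deltas:
    - {"tx": 0.9,"ty": 0,"tz": 0,"rx": 0,"ry": 0,"rz": 0}
    - {"tx": 1.8,"ty": 0,"tz": 0,"rx": 0,"ry": 0,"rz": 0}
    - {"tx": 2.7,"ty": 0,"tz": 0,"rx": 0,"ry": 0,"rz": 0}
    - {"tx": 3.5,"ty": 0,"tz": 0,"rx": 0,"ry": 0,"rz": 0}
    - {"tx": 4.2,"ty": 0,"tz": 0,"rx": 0,"ry": 0,"rz": 0}

```text
time: 11.02
position: [0.6358, -0.0303, 0.0125]
tool_rot: [0.993, 0.118, 0.0, 0.0]
ft_force: [-0.4, 0.1, -1.1]
grip_width: 0.0338
```

>>> send_rows:
  deltas:
    - {"tx": 0.7,"ty": 0,"tz": 0,"rx": 0,"ry": 0,"rz": 0}
    - {"tx": 1.2,"ty": 0,"tz": 0,"rx": 0,"ry": 0,"rz": 0}
    - {"tx": 1.6,"ty": 0,"tz": 0,"rx": 0,"ry": 0,"rz": 0}
    - {"tx": 1.9,"ty": 0,"tz": 0,"rx": 0,"ry": 0,"rz": 0}
    - {"tx": 1.9,"ty": 0,"tz": 0,"rx": 0,"ry": 0,"rz": 0}

```text
time: 11.43
position: [0.6538, -0.026, 0.0126]
tool_rot: [0.993, 0.118, 0.0, 0.0]
ft_force: [0.9, -1.6, 1.1]
grip_width: 0.0338
```

```bash
python3 - <<'E'
from h import *
from rig import robot
plan([(.035,-.072,.0125,0)])
c=robot.camera('wrist');cv2.imwrite('pics/w7.png',c['color'][:,:,::-1])
E
```

```text
t 11.43 tray TCP [ 0.0352 -0.072 ] z 0.0126 psi_t 0.3 q6 1.12 F [ 0.9 -1.6  1.1]
tx -0.02 ty 0.00 tz 0.01 rz 0.006
```

View pics/w7.png

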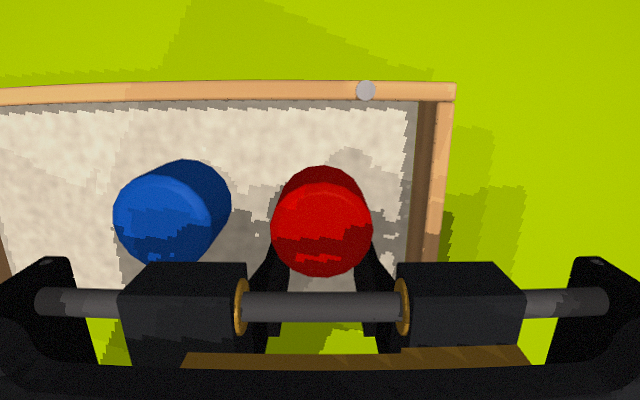

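Red is in the tray at (320,220), beside blue. I'll back off and go to violet.

>>> send_rows:
  deltas:
    - {"tx": -0.5,"ty": 0,"tz": 0,"rx": 0,"ry": 0,"rz": 0}
    - {"tx": -2,"ty": 0,"tz": 0,"rx": 0,"ry": 0,"rz": 0}
    - {"tx": -4.5,"ty": 0,"tz": 0,"rx": 0,"ry": 0,"rz": 0}
    - {"tx": -7,"ty": 0,"tz": -2,"rx": 0,"ry": 0,"rz": 0}
    - {"tx": -8,"ty": 0,"tz": -5,"rx": 0,"ry": 0,"rz": 0}

```text
time: 11.9
position: [0.5677, -0.0441, 0.0598]
tool_rot: [0.993, 0.118, -0.007, -0.002]
ft_force: [-0.4, 0.2, -0.5]
grip_width: 0.0342
```

```bash
python3 - <<'E'
from h import *
plan([(-.110,.2085,.10,-45)])
E
```

```text
t 11.90 tray TCP [-0.0527 -0.0698] z 0.0598 psi_t 0.3 q6 1.06 F [-0.4  0.2 -0.5]
tx -5.63 ty -27.89 tz -3.77 rz 0.791
```

>>> send_rows:
  deltas:
    - {"tx": -0.6,"ty": -1.8,"tz": -1.5,"rx": 0,"ry": 0,"rz": 0.05}
    - {"tx": -1.2,"ty": -4.5,"tz": -3,"rx": 0,"ry": 0,"rz": 0.14}
    - {"tx": -1.9,"ty": -8,"tz": -3.8,"rx": 0,"ry": 0,"rz": 0.24}
    - {"tx": -2.6,"ty": -11.5,"tz": -4,"rx": 0,"ry": 0,"rz": 0.34}
    - {"tx": -3.3,"ty": -15,"tz": -4,"rx": 0,"ry": 0,"rz": 0.44}

```text
time: 12.32
position: [0.5072, 0.0939, 0.1037]
tool_rot: [0.995, -0.105, 0.001, -0.0]
ft_force: [0.3, 0.0, -0.4]
grip_width: 0.0338
```

```bash
python3 - <<'E'
from h import *
plan([(-.110,.2085,.10,-45)])
E
```

```text
t 12.32 tray TCP [-0.08    0.0783] z 0.1037 psi_t -25.3 q6 1.75 F [ 0.3  0.  -0.4]
tx -8.27 ty -10.50 tz 0.36 rz 0.345
```

>>> send_rows:
  deltas:
    - {"tx": -1.9,"ty": -2.4,"tz": 0,"rx": 0,"ry": 0,"rz": 0.08}
    - {"tx": -3.8,"ty": -4.9,"tz": 0,"rx": 0,"ry": 0,"rz": 0.16}
    - {"tx": -5.7,"ty": -7.3,"tz": 0,"rx": 0,"ry": 0,"rz": 0.24}
    - {"tx": -7.2,"ty": -9.2,"tz": 0.2,"rx": 0,"ry": 0,"rz": 0.31}
    - {"tx": -8.3,"ty": -10.5,"tz": 0.4,"rx": 0,"ry": 0,"rz": 0.345}

```text
time: 12.73
position: [0.4458, 0.2143, 0.0988]
tool_rot: [0.962, -0.271, -0.0, 0.0]
ft_force: [-0.5, -0.5, -0.6]
grip_width: 0.0342
```

```bash
python3 - <<'E'
from h import *
from rig import robot
plan([(-.110,.2085,.0125,-45)])
c=robot.camera('wrist');cv2.imwrite('pics/w8.png',c['color'][:,:,::-1])
E
```

```text
t 12.73 tray TCP [-0.1122  0.2095] z 0.0988 psi_t -44.7 q6 2.34 F [-0.5 -0.5 -0.6]
tx 0.23 ty -0.09 tz 8.63 rz 0.005
```

View pics/w8.png

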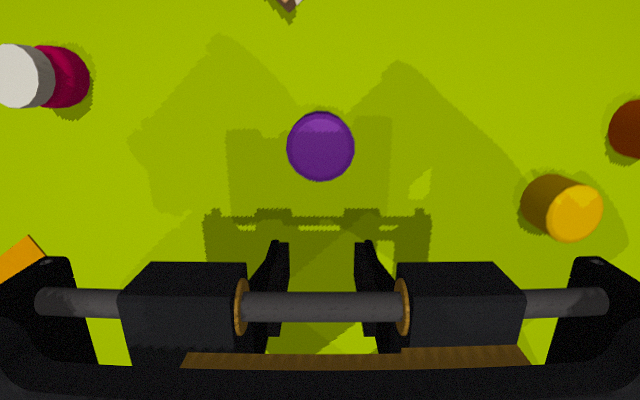

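Violet is centred at (320,147), with yellow and the jar clear. I'll lower the tool.

>>> send_rows:
  deltas:
    - {"tx": 0.2,"ty": -0.05,"tz": 3,"rx": 0,"ry": 0,"rz": 0}
    - {"tx": 0.2,"ty": -0.05,"tz": 6,"rx": 0,"ry": 0,"rz": 0}
    - {"tx": 0.2,"ty": -0.05,"tz": 8,"rx": 0,"ry": 0,"rz": 0}
    - {"tx": 0.2,"ty": -0.05,"tz": 8.6,"rx": 0,"ry": 0,"rz": 0}
    - {"tx": 0.7,"ty": -0.05,"tz": 8.6,"rx": 0,"ry": 0,"rz": 0}

```text
time: 13.2
position: [0.4519, 0.2089, 0.0112]
tool_rot: [0.963, -0.27, -0.002, 0.001]
ft_force: [-0.4, -0.9, 0.6]
grip_width: 0.034
```

>>> send_rows:
  deltas:
    - {"tx": 0.4,"ty": 0,"tz": 0,"rx": 0,"ry": 0,"rz": 0}
    - {"tx": 0.8,"ty": 0,"tz": 0,"rx": 0,"ry": 0,"rz": 0}
    - {"tx": 1.2,"ty": 0,"tz": 0,"rx": 0,"ry": 0,"rz": 0}
    - {"tx": 1.6,"ty": 0,"tz": 0,"rx": 0,"ry": 0,"rz": 0}
    - {"tx": 1.9,"ty": 0,"tz": 0,"rx": 0,"ry": 0,"rz": 0}

```text
time: 13.62
position: [0.4717, 0.1995, 0.0135]
tool_rot: [0.963, -0.271, 0.001, -0.0]
ft_force: [-0.8, 0.7, 0.0]
grip_width: 0.0339
```

```bash
python3 - <<'E'
from h import *
from rig import robot
L=.0255;k=.7071
plan([(-.042-L*k,.074+L*k,.0125,-45)])
c=robot.camera('wrist');cv2.imwrite('pics/w9.png',c['color'][:,:,::-1])
E
```

```text
t 13.62 tray TCP [-0.0904  0.1892] z 0.0135 psi_t -44.7 q6 2.30 F [-0.8  0.7  0. ]
tx 8.99 ty 4.78 tz 0.10 rz 0.006
```

View pics/w9.png

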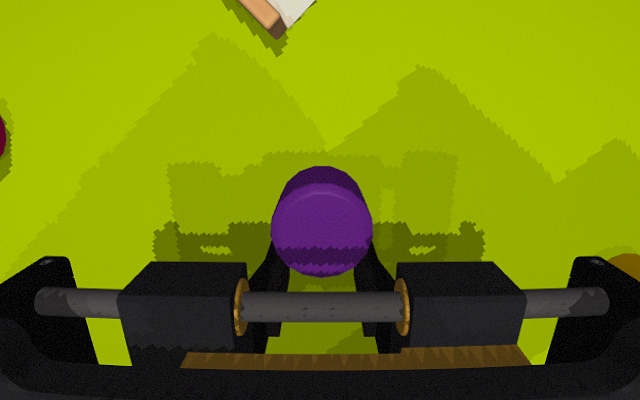

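Violet is seated at (320,220). I'll push it sideways past the left wall end, which shows at (270,30).

>>> send_rows:
  deltas:
    - {"tx": 0.6,"ty": 0.25,"tz": 0,"rx": 0,"ry": 0,"rz": 0}
    - {"tx": 1.2,"ty": 0.6,"tz": 0,"rx": 0,"ry": 0,"rz": 0}
    - {"tx": 1.8,"ty": 0.95,"tz": 0,"rx": 0,"ry": 0,"rz": 0}
    - {"tx": 2.4,"ty": 1.3,"tz": 0,"rx": 0,"ry": 0,"rz": 0}
    - {"tx": 3.0,"ty": 1.6,"tz": 0,"rx": 0,"ry": 0,"rz": 0}

```text
time: 14.08
position: [0.488, 0.1696, 0.0125]
tool_rot: [0.963, -0.271, -0.0, 0.0]
ft_force: [0.3, 0.3, 0.5]
grip_width: 0.0341
```

>>> send_rows:
  deltas:
    - {"tx": 0.6,"ty": 0.32,"tz": 0,"rx": 0,"ry": 0,"rz": 0}
    - {"tx": 1.2,"ty": 0.64,"tz": 0,"rx": 0,"ry": 0,"rz": 0}
    - {"tx": 1.8,"ty": 0.96,"tz": 0,"rx": 0,"ry": 0,"rz": 0}
    - {"tx": 2.4,"ty": 1.28,"tz": 0,"rx": 0,"ry": 0,"rz": 0}
    - {"tx": 3.0,"ty": 1.6,"tz": 0,"rx": 0,"ry": 0,"rz": 0}

```text
time: 14.5
position: [0.5054, 0.1405, 0.0125]
tool_rot: [0.963, -0.271, 0.0, 0.0]
ft_force: [-0.2, -0.1, 0.0]
grip_width: 0.034
```

>>> send_rows:
  deltas:
    - {"tx": 0.6,"ty": 0.32,"tz": 0,"rx": 0,"ry": 0,"rz": 0}
    - {"tx": 1.2,"ty": 0.64,"tz": 0,"rx": 0,"ry": 0,"rz": 0}
    - {"tx": 1.8,"ty": 0.96,"tz": 0,"rx": 0,"ry": 0,"rz": 0}
    - {"tx": 2.4,"ty": 1.28,"tz": 0,"rx": 0,"ry": 0,"rz": 0}
    - {"tx": 3.0,"ty": 1.6,"tz": 0,"rx": 0,"ry": 0,"rz": 0}

```text
time: 14.92
position: [0.5226, 0.1113, 0.0125]
tool_rot: [0.963, -0.271, -0.0, -0.0]
ft_force: [-0.4, 0.7, -0.2]
grip_width: 0.0341
```

```bash
python3 - <<'E'
from h import *
from rig import robot
L=.0255
from scipy.spatial.transform import Rotation as Ro
o=robot.get_obs();x=Ro.from_quat(o['tool_rot']).as_matrix()[:,0]
p=np.arctan2(x[1],x[0])-TY;C=totray(*o['position'][:2])+L*np.array([np.cos(p),np.sin(p)])
print('cap',C)
f=lambda a,dx:(C[0]+dx-L*np.cos(np.radians(a)),C[1]-L*np.sin(np.radians(a)),.0125,a)
plan([f(-38,.001),f(-31,.002),f(-24,.003),f(-17,.004),f(-10,.005)])
c=robot.camera('wrist');cv2.imwrite('pics/w10.png',c['color'][:,:,::-1])
E
```

```text
cap [-0.04287801  0.07375056]
t 14.92 tray TCP [-0.061   0.0917] z 0.0125 psi_t -44.6 q6 2.12 F [-0.4  0.7 -0.2]
tx 0.09 ty 0.22 tz 0.00 rz -0.116
tx 0.21 ty 0.46 tz 0.00 rz -0.238
tx 0.38 ty 0.69 tz 0.00 rz -0.360
tx 0.58 ty 0.90 tz 0.00 rz -0.483
tx 0.81 ty 1.10 tz 0.00 rz -0.605
```

View pics/w10.png

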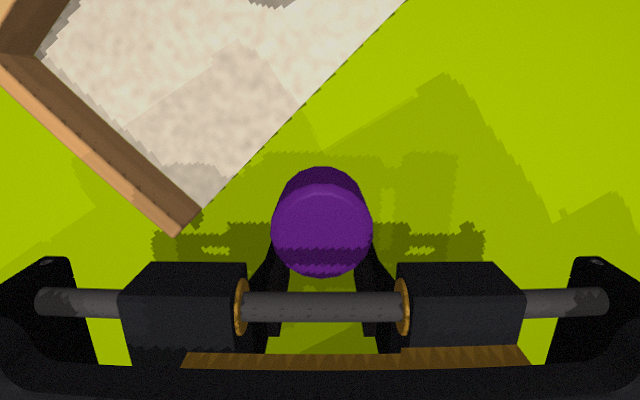

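Violet sits in front of the mouth, clear of the left wall end at (180,235). I'll turn the tool about the cap.

>>> send_rows:
  deltas:
    - {"tx": 0.09,"ty": 0.22,"tz": 0,"rx": 0,"ry": 0,"rz": -0.116}
    - {"tx": 0.21,"ty": 0.46,"tz": 0,"rx": 0,"ry": 0,"rz": -0.238}
    - {"tx": 0.38,"ty": 0.69,"tz": 0,"rx": 0,"ry": 0,"rz": -0.36}
    - {"tx": 0.58,"ty": 0.9,"tz": 0,"rx": 0,"ry": 0,"rz": -0.483}
    - {"tx": 0.81,"ty": 1.1,"tz": 0,"rx": 0,"ry": 0,"rz": -0.605}

```text
time: 15.38
position: [0.5233, 0.0981, 0.0125]
tool_rot: [1.0, 0.031, -0.0, -0.0]
ft_force: [-0.5, -0.4, 0.9]
grip_width: 0.0341
```

```bash
python3 - <<'E'
from h import *
from rig import robot
L=.0255
plan([(-.034-L,.0735,.0125,-2),(-L,.073,.0125,0),(.035,.072,.0125,0)])
c=robot.camera('wrist');cv2.imwrite('pics/w11.png',c['color'][:,:,::-1])
E
```

```text
t 15.38 tray TCP [-0.0633  0.0787] z 0.0125 psi_t -9.6 q6 1.48 F [-0.5 -0.4  0.9]
tx 0.47 ty 0.44 tz 0.00 rz -0.133
tx 3.83 ty -0.07 tz 0.00 rz -0.168
tx 9.81 ty -0.99 tz -0.00 rz -0.168
```

View pics/w11.png

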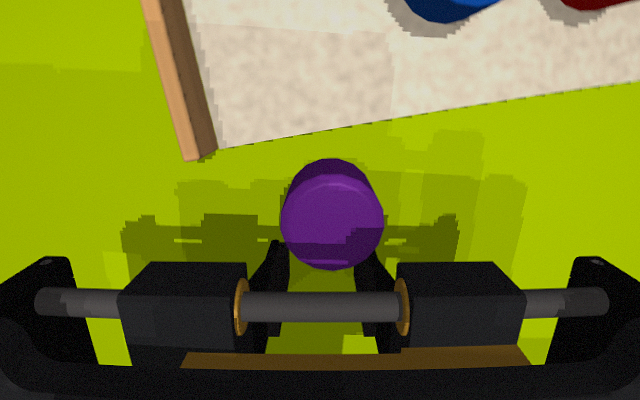

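Violet is at (332,215), slightly to the right of centre but still within the fork. I'll straighten and push in.

>>> send_rows:
  deltas:
    - {"tx": 0.5,"ty": 0.4,"tz": 0,"rx": 0,"ry": 0,"rz": -0.12}
    - {"tx": 1.2,"ty": 0.35,"tz": 0,"rx": 0,"ry": 0,"rz": -0.168}
    - {"tx": 2.0,"ty": 0.22,"tz": 0,"rx": 0,"ry": 0,"rz": -0.168}
    - {"tx": 2.9,"ty": 0.08,"tz": 0,"rx": 0,"ry": 0,"rz": -0.168}
    - {"tx": 3.8,"ty": -0.07,"tz": 0,"rx": 0,"ry": 0,"rz": -0.168}

```text
time: 15.85
position: [0.5622, 0.1014, 0.0126]
tool_rot: [0.994, 0.111, 0.0, -0.0]
ft_force: [1.1, -0.1, -0.4]
grip_width: 0.0338
```

>>> send_rows:
  deltas:
    - {"tx": 0.9,"ty": 0,"tz": 0,"rx": 0,"ry": 0,"rz": 0}
    - {"tx": 1.8,"ty": 0,"tz": 0,"rx": 0,"ry": 0,"rz": 0}
    - {"tx": 2.7,"ty": 0,"tz": 0,"rx": 0,"ry": 0,"rz": 0}
    - {"tx": 3.5,"ty": 0,"tz": 0,"rx": 0,"ry": 0,"rz": 0}
    - {"tx": 4.2,"ty": 0,"tz": 0,"rx": 0,"ry": 0,"rz": 0}

```text
time: 16.27
position: [0.6033, 0.1108, 0.0125]
tool_rot: [0.994, 0.112, 0.0, 0.0]
ft_force: [-0.2, 0.1, 0.5]
grip_width: 0.0339
```

>>> send_rows:
  deltas:
    - {"tx": 0.7,"ty": 0,"tz": 0,"rx": 0,"ry": 0,"rz": 0}
    - {"tx": 1.2,"ty": 0,"tz": 0,"rx": 0,"ry": 0,"rz": 0}
    - {"tx": 1.6,"ty": 0,"tz": 0,"rx": 0,"ry": 0,"rz": 0}
    - {"tx": 1.9,"ty": 0,"tz": 0,"rx": 0,"ry": 0,"rz": 0}
    - {"tx": 1.9,"ty": 0,"tz": 0,"rx": 0,"ry": 0,"rz": 0}

```text
time: 16.68
position: [0.6215, 0.1147, 0.0126]
tool_rot: [0.994, 0.112, 0.0, 0.0]
ft_force: [-0.4, -0.1, 0.1]
grip_width: 0.034
```

```bash
python3 - <<'E'
from h import *
from rig import robot
plan([(.035,.072,.0125,0)])
c=robot.camera('wrist');cv2.imwrite('pics/w12.png',c['color'][:,:,::-1])
E
```

```text
t 16.68 tray TCP [0.036  0.0724] z 0.0126 psi_t -0.4 q6 1.35 F [-0.4 -0.1  0.1]
tx -0.10 ty 0.04 tz 0.01 rz -0.006
```

View pics/w12.png

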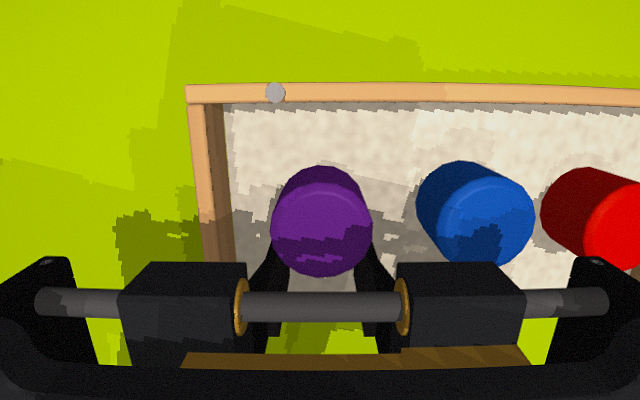

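All three caps are in the tray. I'll retreat and verify.

>>> send_rows:
  deltas:
    - {"tx": -0.5,"ty": 0,"tz": 0,"rx": 0,"ry": 0,"rz": 0}
    - {"tx": -2,"ty": 0,"tz": 0,"rx": 0,"ry": 0,"rz": 0}
    - {"tx": -4.5,"ty": 0,"tz": 0,"rx": 0,"ry": 0,"rz": 0}
    - {"tx": -7,"ty": 0,"tz": -2,"rx": 0,"ry": 0,"rz": 0}
    - {"tx": -8,"ty": 0,"tz": -5,"rx": 0,"ry": 0,"rz": 0}

```text
time: 17.15
position: [0.5346, 0.0965, 0.06]
tool_rot: [0.994, 0.112, -0.007, -0.001]
ft_force: [-0.5, 0.9, 0.1]
grip_width: 0.034
```

>>> send_rows:
  deltas:
    - {"tx": -1,"ty": 0,"tz": -3,"rx": 0,"ry": 0,"rz": 0}
    - {"tx": -3,"ty": 0,"tz": -6,"rx": 0,"ry": 0,"rz": 0}
    - {"tx": -6,"ty": 0,"tz": -8,"rx": 0,"ry": 0,"rz": 0}
    - {"tx": -8,"ty": 0,"tz": -10,"rx": 0,"ry": 0,"rz": 0}
    - {"tx": -8,"ty": 0,"tz": -10,"rx": 0,"ry": 0,"rz": 0}

```text
time: 17.57
position: [0.4605, 0.0789, 0.1652]
tool_rot: [0.994, 0.112, -0.0, 0.0]
ft_force: [-0.3, -0.4, -0.9]
grip_width: 0.034
```

```bash
python3 - <<'E'
from h import *
from rig import robot
for n in('top','scene'):
    c=robot.camera(n);cv2.imwrite(f'pics/{n}13.png',c['color'][:,:,::-1]);P=cloud(c)
    for l in['cap_blue','cap_red','cap_violet','paint_jar','tape_roll','spray_can']:
        for d in robot.outline_of(l,n):
            Q=P[d['pixels']];Q=Q[np.isfinite(Q).all(1)]
            if len(Q)<8: continue
            z=np.percentile(Q[:,2],90);T=Q[abs(Q[:,2]-z)<.006]
            m=(T[:,:2].max(0)+T[:,:2].min(0))/2
            print(n,l,round(d['p'],2),'z %.3f'%z,'world',m.round(3),'tray',totray(*m).round(3))
print(robot.get_obs()['time'])
E
```

```text
top cap_blue 0.81 z 0.040 world [ 0.367 -0.033] tray [-0.246 -0.013]
top cap_blue 0.67 z 0.039 world [0.348 0.054] tray [-0.244  0.075]
top cap_blue 0.53 z 0.039 world [0.663 0.049] tray [ 0.061 -0.001]
top cap_red 0.64 z 0.039 world [ 0.675 -0.021] tray [ 0.057 -0.073]
top cap_violet 0.75 z 0.040 world [0.644 0.121] tray [0.059 0.073]
top paint_jar 0.87 z 0.053 world [0.629 0.327] tray [0.092 0.277]
top tape_roll 0.97 z 0.026 world [ 0.591 -0.299] tray [-0.088 -0.323]
top tape_roll 0.4 z 0.040 world [0.643 0.121] tray [0.058 0.073]
top spray_can 0.8 z 0.178 world [ 0.566 -0.445] tray [-0.146 -0.46 ]
scene cap_blue 0.93 z 0.040 world [0.666 0.05 ] tray [ 0.065 -0.001]
scene cap_blue 0.74 z 0.040 world [ 0.371 -0.031] tray [-0.241 -0.012]
scene cap_blue 0.57 z 0.040 world [0.351 0.054] tray [-0.241  0.075]
scene cap_red 0.77 z 0.040 world [ 0.68  -0.017] tray [ 0.063 -0.069]
scene cap_violet 0.92 z 0.038 world [0.648 0.124] tray [0.064 0.075]
scene paint_jar 0.71 z 0.053 world [0.632 0.328] tray [0.096 0.278]
scene tape_roll 0.74 z 0.026 world [ 0.595 -0.298] tray [-0.085 -0.323]
scene spray_can 0.82 z 0.171 world [ 0.57  -0.443] tray [-0.142 -0.459]
18.2667
```

View pics/top13.png

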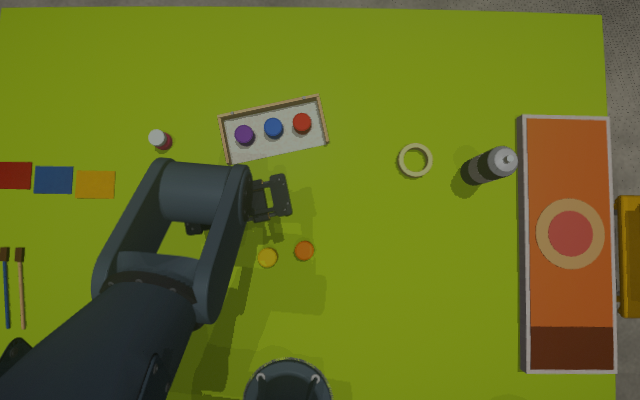

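View pics/scene13.png

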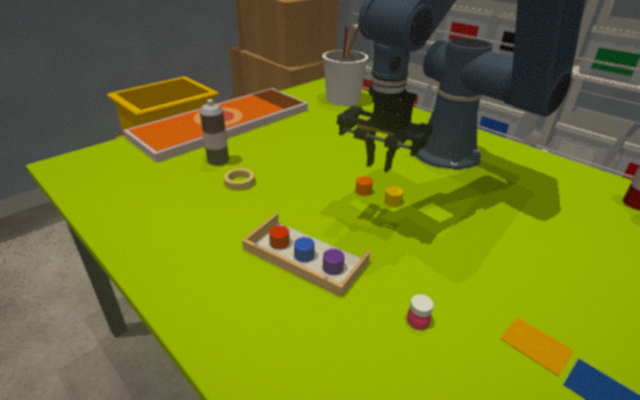

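The three caps stand upright in the tray, at (244,135), (274,128) and (302,123) in the top view. Everything else is where it was, and the arm is clear.

```bash
python3 -c "
from rig import robot
print(robot.hand_in())"
```

```text
the job is handed in; nothing more can be done
None
```

I slid the blue, red and violet caps into the tray one after another, seated in a fork made by the part-open fingertips, and handed the job in at about 18 s of the 72 s allowed.

- **Caps:** Both fixed cameras put the cap centres about 57–65 mm inside the mouth, at about 0, −71 and +74 mm along it for blue, red and violet. With a 23 mm radius, every cap is at least 34 mm inside the mouth and clear of the walls. Their tops measure 38–40 mm high, so all three are still standing upright.
- **Left alone:** The jar, tape roll, spray can and the orange and yellow look-alikes measured within 1–2 mm of their starting positions. The gripper ended up in the air, touching nothing, and the wrist forces I read stayed at about 2 N or less.
- **Disagreements:**
  - The two cameras differ by 3–6 mm on the caps, well within the margin.
  - My tray fit from the scene camera was thrown off by the blue cap, so I used the top-camera fit.
  - The detector also labelled the two look-alikes as the blue cap, and the violet cap as tape with low confidence. The pictures showed these were wrong, so I ignored them.
- **Refused call:** My first three move calls were refused because a row needs all six keys; nothing moved.

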